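# Find the empty bench compartment and push its flap open

## Robot

A 6-joint arm with a two-finger parallel gripper is mounted at the origin on the work surface. World frame = base frame: x ahead of the robot, y to its left, z up, the work surface at z = 0. Lengths are in mm, angles in rad, forces in N, time in s.
With the tool pointing down it reaches from about 325 to 750 mm from the base axis. Payload 7.6 kg.
Tool frame: the origin (TCP) lies at the very end of the fingers, on their centre line; the grasp point (between the pads) lies 19 mm behind it; z points along the fingers, y is the direction in which the jaws open and shut (so a half turn about z gives the same grasp; the last joint's range is limited). The gripper opens to 85 mm and grips with 20 to 120 N. Pads are 22 mm wide; open, the fingers measure 114 mm over their backs; the gripper's body (76 mm by 85 mm) begins 54 mm behind the grasp point. The pads swing forward as they close: fully open they stand 13 mm farther back than shut.
Start: joints at [-1.303, 0.052, 1.401, -0, 1.689, -0.07], TCP at [174.017, -495.345, 199.723] pointing down, gripper open.
Joint ranges: [-2.9, 2.9], [-0.91, 2.17], [0.12, 2.37], [-1.06, 4.2], [0.26, 2.73], [-2.93, 2.93]. Speed limits (rad/s): [2.57, 2.57, 3.01, 3.14, 3.14, 3.14].

## Interface

Orientations are given as a 3x3 rotation matrix whose columns are the frame's x, y, z axes.
In Python, from cell import env gives the robot as it stands.
- The arm moves only by the tool jog_arm, never from a script. Its argument "motion" is text: rows parted by semicolons, each of 6 numbers parted by spaces: the shift along the tool's x, y, z scaled (see below), then the turn, a rotation vector about the tool's x, y, z scaled (see below). A call has 1 to 20 rows; each row shifts and turns the commanded pose from where the row before left it, along the tool's axes as they then stand; what a row does not reach is not made up. The controller multiplies each number of a shift by 250 mm and each number of a turn by 90 degrees. A row lasts 1/12 s, in which the tool goes at most 41.7 mm and 7.16 degrees, less where a joint would pass 70% of its speed; a pose out of reach is approached as far as the arm can. A call with a number of a shift or a turn outside -1 to 1 is refused whole. A call with a gripper value outside its range is refused whole. "hand" is the opening, from -1 (shut) to 1 (fully open), set as the call begins (left out, the last holds). The fingers move at their own pace and stop on an object; the grip force is fixed at half the most. Time passes only in rows, so rows that do not move let the fingers close. It gives the time, the measured TCP pose, the force and the opening at its end, in the units of the state.
- env.get_obs(): the state, without advancing time (a new reading comes with each control period).
- env.snapshot(name): name is "side" or "top" or "wrist"; returns a dict with "image" (480x640x3 uint8, red, green, blue), "range_z" (480x640 float32, mm along the optical axis (not along the pixel's ray), 0 where there is no reading), "mtx" (3x3 intrinsics, pixels), "k1" (the pictures are not rectified: a ray, as slopes to the right and down, at radius r is drawn at 1 + k1 r^2 times it, then the intrinsics apply), "eye" and "orientation" of the camera in the world. Camera axes: x right, y up, looking along -z (the intrinsics and any distortion apply to the point x, -y, -z); pixel columns grow to the right and rows downward; lengths in mm; the calibration is good to about 2 mm. A picture is of the moment at which its call begins.
- env.sign_off(): hands the job in, once; it reports no verdict.
The state is a dict: "t": time; "joints": joint angles; "qvel": joint speeds; "joint_efforts": joint torques, N m; "ee_pos": TCP position; "orientation": TCP orientation; "contact_force": force on the tool from outside, world axes, zero at the start; "torque": the same for the moment, N m; "opening": finger opening in mm.
Only numpy, scipy, OpenCV 4.12 (cv2) and the standard library are available. Lean on these libraries where they do the work, as an engineer would, in place of code of your own. Each camera call takes 0.05 s, during which the arm holds its last target.

## Task

One of the four compartments in the bench box is empty, and only its flap gives when its yellow end is pressed; the others are blocked from below. Find it by pressing on the yellow ends with the fingertips, then push that flap's yellow end down into the box until the flap stands wide open, and leave it so. Do not pull a flap up by its back end, and leave the things on and around the box where they are.

Things in the scene. Friction and masses are not known exactly. Their poses are not given: they have to be found in the camera images.
- bench_box: Fixed plywood box on a 0 to 50 mm plinth, 208 (x) by 480 (y) by 105 mm high: four compartments under four flaps in a row along y. Origin: underside, below the row's centre; x points away from the robot. Flat top: near wall x -74 to -62 mm, flaps -60 to +60, solid ledge beyond. Compartments 124 by 109 mm, floor at z 8. Three hold a block ending 0.5 mm under the flap, one a 6 mm offcut.
- flap_1 (a joint): Brown wooden flap 1 of 4 (1 at the box's +y end, 115 mm apart), 120 (x) by 103 by 10 mm, on an axle along y 75 mm from its near edge. Rad: 0 shut, flush with the box; grows as the near, yellow end goes down; stop at 1.25. Stays where left. If empty below, 2 to 3 N on the yellow strip turns it; above a block it yields under 2 mm. Its far end cannot be pressed down.
- mark_1 (a point): Centre of the yellow strip (30 by 97 mm) on the top face of flap 1, 20 mm from its near edge and 55 mm from its axle; moves with the flap.
- axle_1 (a point): Middle of the axle of flap 1, 5 mm below the flap's top face when shut, 15 mm beyond the centre of the flap; fixed in the box, axes as the box's.
- flap_2 (a joint): Brown wooden flap 2 of 4 (1 at the box's +y end, 115 mm apart), 120 (x) by 103 by 10 mm, on an axle along y 75 mm from its near edge. Rad: 0 shut, flush with the box; grows as the near, yellow end goes down; stop at 1.25. Stays where left. If empty below, 2 to 3 N on the yellow strip turns it; above a block it yields under 2 mm. Its far end cannot be pressed down.
- mark_2 (a point): Centre of the yellow strip (30 by 97 mm) on the top face of flap 2, 20 mm from its near edge and 55 mm from its axle; moves with the flap.
- axle_2 (a point): Middle of the axle of flap 2, 5 mm below the flap's top face when shut, 15 mm beyond the centre of the flap; fixed in the box, axes as the box's.
- flap_3 (a joint): Brown wooden flap 3 of 4 (1 at the box's +y end, 115 mm apart), 120 (x) by 103 by 10 mm, on an axle along y 75 mm from its near edge. Rad: 0 shut, flush with the box; grows as the near, yellow end goes down; stop at 1.25. Stays where left. If empty below, 2 to 3 N on the yellow strip turns it; above a block it yields under 2 mm. Its far end cannot be pressed down.
- mark_3 (a point): Centre of the yellow strip (30 by 97 mm) on the top face of flap 3, 20 mm from its near edge and 55 mm from its axle; moves with the flap.
- axle_3 (a point): Middle of the axle of flap 3, 5 mm below the flap's top face when shut, 15 mm beyond the centre of the flap; fixed in the box, axes as the box's.
- flap_4 (a joint): Brown wooden flap 4 of 4 (1 at the box's +y end, 115 mm apart), 120 (x) by 103 by 10 mm, on an axle along y 75 mm from its near edge. Rad: 0 shut, flush with the box; grows as the near, yellow end goes down; stop at 1.25. Stays where left. If empty below, 2 to 3 N on the yellow strip turns it; above a block it yields under 2 mm. Its far end cannot be pressed down.
- mark_4 (a point): Centre of the yellow strip (30 by 97 mm) on the top face of flap 4, 20 mm from its near edge and 55 mm from its axle; moves with the flap.
- axle_4 (a point): Middle of the axle of flap 4, 5 mm below the flap's top face when shut, 15 mm beyond the centre of the flap; fixed in the box, axes as the box's.
- tin: Loose round tin with a blue band, diameter 52, height 55 mm, standing on the box's far ledge; origin at the centre of its underside. A bystander.
- jar: Loose amber glass jar with a dark lid, diameter 48, height 60 mm, standing on the box's far ledge; origin at the centre of its underside. A bystander.
- glue: Loose white bottle with a red cap, diameter 60, height 150 mm, standing on the bench beyond the box's -y end; origin at the centre of its underside. A bystander.
- wrench: Loose steel wrench, 160 mm long, lying flat on the bench beyond the box's +y end; origin on its underside, x along it. A bystander.

How it is judged (in metres and radians):
On the way:
1. a flap has given under the press (value of joint any of flap_1, flap_2, flap_3, flap_4 above 0.06 rad).
At the end, for the whole second after the job is handed in: The flap of the empty compartment is turned at least 1.0 rad of its 1.25 rad and at rest, the other three are shut (under 0.1 rad), and tin, jar, glue bottle and wrench stand or lie within 30 mm of where they were (((value of joint flap_1 above 1 rad and not (velocity of joint flap_1 above 0.1 rad/s or velocity of joint flap_1 below -0.1 rad/s) and value of joint each of flap_2, flap_3, flap_4 below 0.1 rad) or (value of joint flap_2 above 1 rad and not (velocity of joint flap_2 above 0.1 rad/s or velocity of joint flap_2 below -0.1 rad/s) and value of joint each of flap_1, flap_3, flap_4 below 0.1 rad) or (value of joint flap_3 above 1 rad and not (velocity of joint flap_3 above 0.1 rad/s or velocity of joint flap_3 below -0.1 rad/s) and value of joint each of flap_1, flap_2, flap_4 below 0.1 rad) or (value of joint flap_4 above 1 rad and not (velocity of joint flap_4 above 0.1 rad/s or velocity of joint flap_4 below -0.1 rad/s) and value of joint each of flap_1, flap_2, flap_3 below 0.1 rad)) and not (distance of any of tin, jar, glue, wrench from where it was at the start of the episode above 0.03 m or angle between any of tin, jar, glue's own z axis and vertical above 0.5 rad)); the robot touches nothing.
It fails at once if a bystander is moved by more than 30 mm, lifted or knocked over (distance of any of tin, jar, glue, wrench from where it was at the start of the episode above 0.03 m or angle between any of tin, jar, glue's own z axis and vertical above 0.5 rad).
It fails at once if a flap is pulled up by its back end instead of being pushed down at its yellow end ((value of joint flap_1 above 0.15 rad and velocity of joint flap_1 above 0.1 rad/s and x of the grasp point in the frame of axle_1 above 0.035 m) or (value of joint flap_2 above 0.15 rad and velocity of joint flap_2 above 0.1 rad/s and x of the grasp point in the frame of axle_2 above 0.035 m) or (value of joint flap_3 above 0.15 rad and velocity of joint flap_3 above 0.1 rad/s and x of the grasp point in the frame of axle_3 above 0.035 m) or (value of joint flap_4 above 0.15 rad and velocity of joint flap_4 above 0.1 rad/s and x of the grasp point in the frame of axle_4 above 0.035 m)).
It also fails if it takes over 48 s, if anything falls off the work surface, if the arm or the gripper's body presses on something with over 40 N, if the wrist force passes 120 N, or if a joint passes its speed limit or range.

## Working session

There is one attempt and no reset: what is moved stays moved. The work goes in short steps, Python scripts to look and compute and a tool call to move; the robot and the scene stay as the last step left them, time stands still between calls to the robot, and variables do not carry over. Pictures are saved under pics/ and viewed, and the job is handed in when it is done.

Besides the shell and the picture viewer there is one more tool, called after ">>>" as name(argument=value, ...) on one line, values as JSON. jog_arm: Moves the arm, as the interface text tells. Its arguments: {"type":"object","properties":{"motion":{"type":"string"},"hand":{"type":"number"}},"required":["motion"]}

```bash
mkdir -p pics
python3 - <<'E'
from cell import env
import cv2
o=env.get_obs();print(o)
for n in("top","side"):
    s=env.snapshot(n);cv2.imwrite(f"pics/{n}0.png",s["image"][:,:,::-1]);print(n,s["mtx"],s["k1"],s["eye"],s["orientation"])
E
```

```text
{'t': 0.0, 'joints': array([-1.30333624e+00,  5.28339906e-02,  1.40173941e+00,  2.16071420e-05,
        1.68859057e+00, -7.02733603e-02]), 'qvel': array([-2.50992732e-04, -6.58683513e-05, -5.24401516e-06, -4.58495530e-04,
       -1.41484400e-03, -1.24060323e-03]), 'joint_efforts': array([ 1.72343061e-03, -3.81673801e+01, -3.60183048e+01,  6.90246452e-05,
        6.22316889e-03,  6.01408033e-06]), 'ee_pos': array([ 173.90649546, -494.98740719,  198.86650197]), 'orientation': array([[ 9.43507298e-01,  3.31351509e-01, -3.94578162e-04],
       [ 3.31351718e-01, -9.43506081e-01,  1.52112290e-03],
       [ 1.31739472e-04, -1.56593471e-03, -9.99998765e-01]]), 'contact_force': array([ 0.50395349, -0.26411108, -0.80074997]), 'torque': array([ 0.0636563 , -0.00385255, -0.06332104]), 'opening': 84.89570367446723}
top [[558.28014981   0.         319.59682715]
 [  0.         558.28014981 243.55261264]
 [  0.           0.           1.        ]] 0.024689395276724542 [ 356.52985858   30.62025794 1556.11381087] [[ 0.01630488  0.98446568 -0.1748184 ]
 [-0.99955088  0.02044532  0.02190932]
 [ 0.02514319  0.17438266  0.9843569 ]]
side [[452.30362869   0.         324.04594151]
 [  0.         452.30362869 232.79603731]
 [  0.           0.           1.        ]] -0.06147355006305287 [  498.29680548 -1235.85641476   796.07678636] [[ 0.99657036  0.04702523 -0.06808931]
 [-0.08229723  0.47729839 -0.87487908]
 [-0.00864247  0.87748212  0.47953147]]
```

View pics/top0.png

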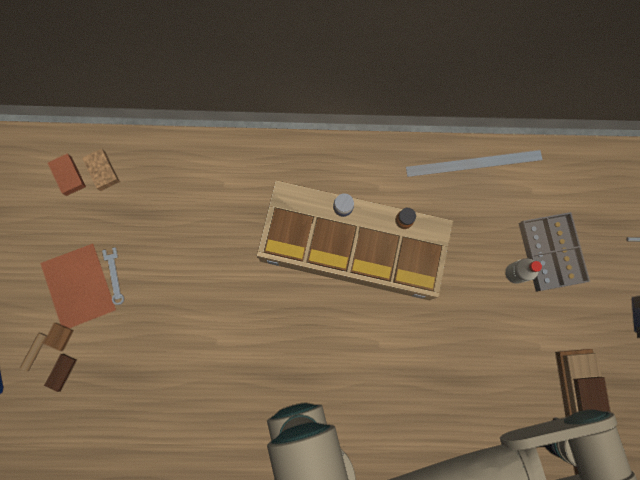

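View pics/side0.png

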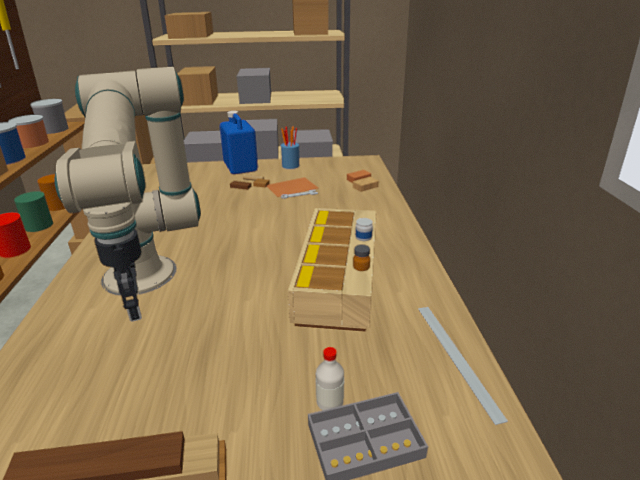

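The top view shows the box rotated. The yellow strips are at about (287,250), (329,260), (372,270) and (415,280), numbered 1 to 4 from the left. The tin is at (344,204), the jar at (406,217) and the glue at (525,270). I'll measure these.

```bash
cat > h.py <<'E'
import numpy as np,cv2
def back(s,uv,z=None):
    uv=np.asarray(uv,float).reshape(-1,2);m=s["mtx"]
    d=np.c_[(uv[:,0]-m[0,2])/m[0,0],(uv[:,1]-m[1,2])/m[1,1]]
    u=d.copy()
    for _ in range(10): u=d/(1+s["k1"]*(u**2).sum(1))[:,None]
    R=np.array(s["orientation"]);e=np.array(s["eye"])
    r=np.c_[u[:,0],-u[:,1],-np.ones(len(u))]@R.T
    if z is None:
        t=np.array([np.median(s["range_z"][int(b)-1:int(b)+2,int(a)-1:int(a)+2]) for a,b in uv])
    else: t=(z-e[2])/r[:,2]
    return e+r*t[:,None]
E
python3 - <<'E'
from cell import env
from h import *
s=env.snapshot("top");im=s["image"]
hsv=cv2.cvtColor(im,cv2.COLOR_RGB2HSV)
m=cv2.inRange(hsv,(20,170,110),(35,255,255))
n,l,st,c=cv2.connectedComponentsWithStats(m)
C=[]
for i in range(1,n):
    if st[i,4]>150:
        print(st[i],c[i]);C.append(c[i])
C=np.array(sorted(C,key=lambda a:a[0]))
print(back(s,C)); P=back(s,C,105);print(P)
d=P[0]-P[-1];print(np.linalg.norm(d)/(len(P)-1),np.degrees(np.arctan2(d[1],d[0])))
# corners of the top: read from picture
print(back(s,[(276,183),(452,220),(438,296),(259,256)],105))
cv2.imwrite("pics/crop1.png",cv2.resize(im[170:310,240:470],None,fx=3.4,fy=3.4,interpolation=cv2.INTER_CUBIC)[:,:,::-1])
E
```

```text
[]
[]Traceback (most recent call last):
  File "<stdin>", line 13, in <module>
IndexError: index 0 is out of bounds for axis 0 with size 0
```

Run:
```python
from cell import env
from h import *
s=env.snapshot("top");im=s["image"]
hsv=cv2.cvtColor(im,cv2.COLOR_RGB2HSV)
print(hsv[[250,260,270,280],[287,329,372,415]])
m=cv2.inRange(hsv,(20,185,100),(32,255,255))
n,l,st,c=cv2.connectedComponentsWithStats(m)
C=[c[i] for i in range(1,n) if st[i,4]>150]
print(C,[st[i,4] for i in range(1,n) if st[i,4]>150])
C=np.array(sorted(C,key=lambda a:a[0]))
if len(C): 
    print(back(s,C)); P=back(s,C,105);print(P)
    d=P[0]-P[-1];print(np.linalg.norm(d)/(len(P)-1),np.degrees(np.arctan2(d[1],d[0])))
print(back(s,[(276,183),(452,220),(438,296),(259,256)],105))
cv2.imwrite("pics/crop1.png",cv2.resize(im[170:310,240:470],None,fx=3.4,fy=3.4,interpolation=cv2.INTER_CUBIC)[:,:,::-1])
```

```text
[[ 22 167 173]
 [ 22 164 176]
 [ 22 167 171]
 [ 22 157 166]]
[] []
[[ 776.94267793  118.11351454  105.        ]
 [ 685.51915869 -354.57656879  105.        ]
 [ 481.77074075 -312.75347505  105.        ]
 [ 577.79981065  156.69255976  105.        ]]
```

View pics/crop1.png

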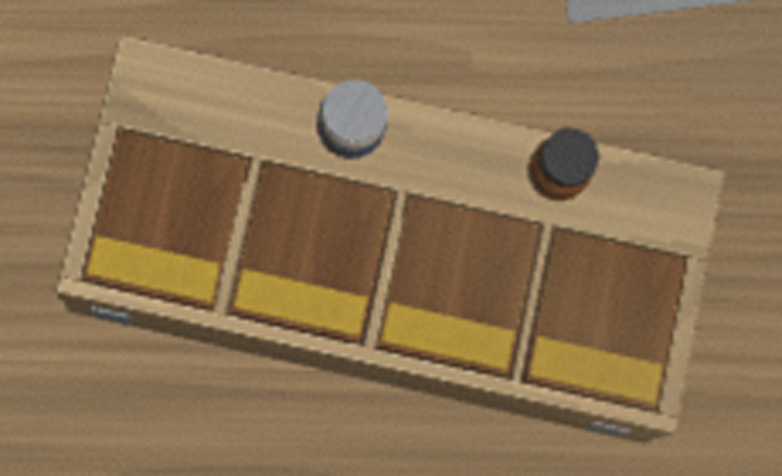

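Run:
```python
from cell import env
from h import *
s=env.snapshot("top");im=s["image"]
hsv=cv2.cvtColor(im,cv2.COLOR_RGB2HSV)
m=cv2.inRange(hsv,(19,145,120),(32,255,255))
n,l,st,c=cv2.connectedComponentsWithStats(m)
C=np.array(sorted([c[i] for i in range(1,n) if st[i,4]>150],key=lambda a:a[0]))
print(C,[st[i,4] for i in range(1,n) if st[i,4]>150])
B=back(s,C);print(B);z=B[:,2].mean()
q=[(240+x/3.4,170+y/3.4) for x,y in[(122,38),(723,173),(672,430),(60,292)]]
print(back(s,[(300,200),(430,225),(380,215),(300,228),(430,258)]))
for zz in(z,):
    P=back(s,C,zz);d=P[0]-P[-1];print(zz,P,np.linalg.norm(d)/3,np.degrees(np.arctan2(-d[0],d[1])))
    K=back(s,q,zz);print(K,np.linalg.norm(K[0]-K[1]),np.linalg.norm(K[0]-K[3]))
S=env.snapshot("side");print(back(S,[(308,278),(313,253),(318,235),(322,217)]))
```

```text
[[284.70227273 248.53863636]
 [328.         258.40898876]
 [371.3490991  268.32207207]
 [414.68649886 278.22883295]] [np.int32(440), np.int32(445), np.int32(444), np.int32(437)]
[[ 595.08124039   88.99392113  128.50961147]
 [ 571.82944819  -23.61169614  126.3176575 ]
 [ 547.63952216 -135.69326107  130.29390095]
 [ 524.37212595 -247.86549699  128.4574681 ]]
[[ 725.26958364   52.30905193  128.88270617]
 [ 666.39389847 -290.97711064  124.45167277]
 [ 689.78291312 -158.79300398  127.54041256]
 [ 650.39070861   50.6483853   127.56362127]
 [ 577.98387857 -288.54112618  128.1649979 ]]
128.39465950321556 [[ 595.10044876   88.99862143  128.3946595 ]
 [ 571.51669195  -23.53291577  128.3946595 ]
 [ 547.89408684 -135.91479644  128.3946595 ]
 [ 524.37951003 -247.87774875  128.3946595 ]] 114.73987002671863 -11.856016337019515
[[ 775.14424564  117.16042189  128.3946595 ]
 [ 677.87644461 -350.01468948  128.3946595 ]
 [ 478.52790002 -306.28291598  128.3946595 ]
 [ 574.4695536   158.14993807  128.3946595 ]] 477.1934720884626 204.8181448563745
[[ 531.13960148 -262.48283936  131.20685241]
 [ 551.75578215 -137.62828137  130.48599725]
 [ 573.38643991  -33.00165351  130.12511671]
 [ 594.96532942   86.07089222  130.83801641]]
```

Box top is at z≈129 and yaw is about -11.9°. First I'll shut the fingers and align the tool with the box.

>>> jog_arm(motion="0 0 0 0 0 0.07; 0 0 0 0 0 0.07; 0 0 0 0 0 0.07; 0 0 0 0 0 0.07; 0 0 0 0 0 0.067; 0 0 0 0 0 0;0 0 0 0 0 0", hand=-1)

```text
t: 0.88
ee_pos: [174.0, -495.3, 199.7]
orientation: [[0.979, -0.203, -0.0], [-0.203, -0.979, 0.0], [-0.0, -0.0, -1.0]]
contact_force: [-0.2, 0.9, -0.3]
opening: 1.0
```

>>> jog_arm(motion="0.073 -0.0785 0 0 0 0;0.073 -0.0785 0 0 0 0;0.073 -0.0785 0 0 0 0;0.073 -0.0785 0 0 0 0;0.073 -0.0785 0 0 0 0;0.073 -0.0785 0 0 0 0;0.073 -0.0785 0 0 0 0;0.073 -0.0785 0 0 0 0;0.073 -0.0785 0 0 0 0;0.073 -0.0785 0 0 0 0;0.073 -0.0785 0 0 0 0;0.073 -0.0785 0 0 0 0;0.073 -0.0785 0 0 0 0;0.073 -0.0785 0 0 0 0;0.073 -0.0785 0 0 0 0;0.073 -0.0785 0 0 0 0;0 0 0 0 0 0")

```text
t: 2.3
ee_pos: [527.1, -245.1, 199.1]
orientation: [[0.98, -0.198, 0.0], [-0.198, -0.98, 0.001], [0.0, -0.001, -1.0]]
contact_force: [-1.6, 0.0, 0.1]
opening: 0.0
```

>>> jog_arm(motion="0 0 0.07 0 0 0;0 0 0.07 0 0 0;0 0 0.07 0 0 0;0 0 0.05 0 0 0;0 0 0 0 0 0;0 0 0 0 0 0")

```text
t: 2.8
ee_pos: [524.1, -248.2, 134.5]
orientation: [[0.979, -0.205, -0.001], [-0.205, -0.979, 0.0], [-0.001, -0.0, -1.0]]
contact_force: [-0.2, -0.2, 1.3]
opening: -0.2
```

>>> jog_arm(motion="0 0 0.008 0 0 0;0 0 0.008 0 0 0;0 0 0 0 0 0")

```text
t: 3.05
ee_pos: [524.6, -248.3, 131.3]
orientation: [[0.979, -0.206, 0.001], [-0.206, -0.979, -0.001], [0.001, 0.0, -1.0]]
contact_force: [-0.9, 0.7, -0.4]
opening: 0.2
```

>>> jog_arm(motion="0 0 0.008 0 0 0;0 0 0 0 0 0")

```text
t: 3.22
ee_pos: [524.4, -248.2, 128.8]
orientation: [[0.979, -0.206, 0.0], [-0.206, -0.979, -0.0], [0.0, 0.0, -1.0]]
contact_force: [0.5, -0.2, -0.4]
opening: 0.1
```

>>> jog_arm(motion="0 0 0.008 0 0 0;0 0 0 0 0 0")

```text
t: 3.38
ee_pos: [524.3, -248.1, 126.4]
orientation: [[0.979, -0.206, -0.0], [-0.206, -0.979, 0.0], [-0.0, -0.0, -1.0]]
contact_force: [-0.6, 0.3, 0.2]
opening: 0.2
```

>>> jog_arm(motion="0 0 0.008 0 0 0;0 0 0 0 0 0")

```text
t: 3.55
ee_pos: [524.3, -248.1, 124.3]
orientation: [[0.979, -0.206, -0.0], [-0.206, -0.979, 0.0], [-0.0, -0.0, -1.0]]
contact_force: [-0.3, 0.5, -0.7]
opening: 0.3
```

>>> jog_arm(motion="0 0 0.008 0 0 0;0 0 0 0 0 0")

```text
t: 3.72
ee_pos: [524.2, -248.1, 122.3]
orientation: [[0.979, -0.206, -0.0], [-0.206, -0.979, 0.0], [-0.0, -0.0, -1.0]]
contact_force: [0.2, 0.1, -0.3]
opening: 0.2
```

Run:
```python
from cell import env
from h import *
s=env.snapshot("side");cv2.imwrite("pics/s1.png",cv2.resize(s["image"][190:340,250:400],None,fx=4,fy=4,interpolation=cv2.INTER_CUBIC)[:,:,::-1])
print(env.get_obs()["contact_force"])
```

```text
[-0.60869401 -0.12585677  0.20589743]
```

View pics/s1.png

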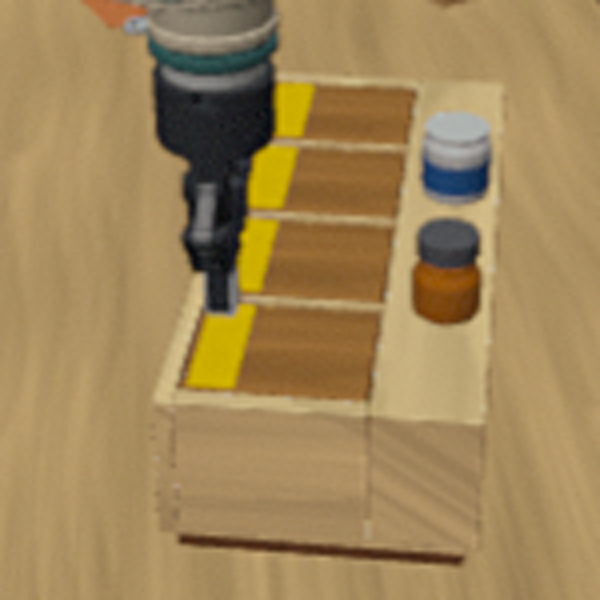

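```bash
cat >> h.py <<'E'
def proj(s,P):
    P=np.atleast_2d(P);R=np.array(s["orientation"]);q=(P-np.array(s["eye"]))@R
    x=q[:,0]/-q[:,2];y=-q[:,1]/-q[:,2];k=1+s["k1"]*(x*x+y*y);m=s["mtx"]
    return np.c_[m[0,0]*x*k+m[0,2],m[1,1]*y*k+m[1,2]]
def strips(s):
    hsv=cv2.cvtColor(s["image"],cv2.COLOR_RGB2HSV)
    m=cv2.inRange(hsv,(19,145,120),(32,255,255))
    n,l,st,c=cv2.connectedComponentsWithStats(m)
    return [(c[i],st[i]) for i in range(1,n) if st[i,4]>60]
E
python3 - <<'E'
from cell import env
from h import *
s=env.snapshot("side");t=env.snapshot("top")
o=env.get_obs()
print(proj(s,o["ee_pos"]),proj(t,o["ee_pos"]))
for a in strips(s):print(a)
for z in(110,115,120,125,130):
    C=np.array([[284.7,248.54],[328,258.4],[371.35,268.3],[414.69,278.2]])
    print(z,proj(s,back(t,C,z)).round(1).tolist())
cv2.imwrite("pics/t1.png",cv2.resize(t["image"][170:310,240:470],None,fx=3.4,fy=3.4,interpolation=cv2.INTER_CUBIC)[:,:,::-1])
E
```

```text
[[305.23972866 277.74586619]] [[414.36637893 278.4773505 ]]
(array([ 2.30392157, 19.11764706]), array([  0,   3,   8,  27, 102], dtype=int32))
(array([322.79508197, 216.76229508]), array([319, 210,  10,  15, 122], dtype=int32))
(array([317.38095238, 233.86309524]), array([312, 226,  13,  17, 168], dtype=int32))
(array([313.52739726, 252.70547945]), array([309, 244,  11,  19, 146], dtype=int32))
(array([304.8503937, 277.2480315]), array([296, 266,  18,  22, 254], dtype=int32))
110 [[322.9, 222.1], [318.2, 239.3], [312.7, 259.2], [306.3, 282.4]]
115 [[322.7, 220.8], [317.9, 237.9], [312.4, 257.7], [306.0, 280.6]]
120 [[322.4, 219.5], [317.7, 236.5], [312.1, 256.1], [305.7, 278.9]]
125 [[322.2, 218.2], [317.4, 235.0], [311.8, 254.5], [305.4, 277.1]]
130 [[321.9, 216.8], [317.1, 233.6], [311.6, 252.9], [305.1, 275.3]]
```

View pics/t1.png

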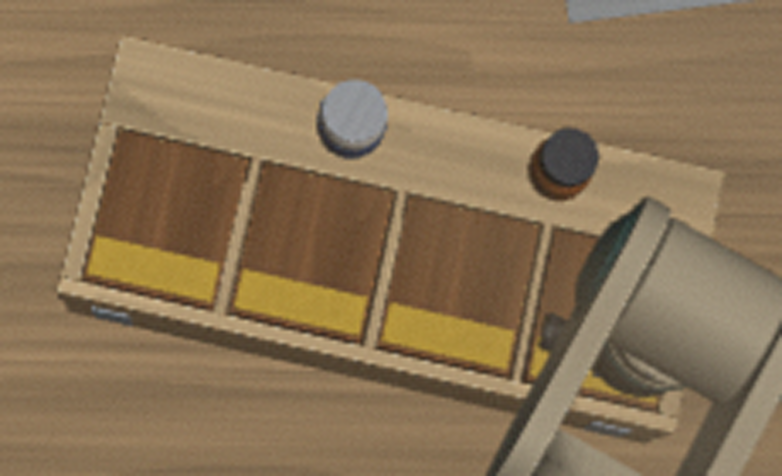

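Run:
```python
from cell import env
from h import *
s=env.snapshot("side")
print(back(s,[(305,266),(304,262),(303,255),(309,264),(305,272),(305,280)]))
w=env.snapshot("wrist");cv2.imwrite("pics/w1.png",w["image"][:,:,::-1])
cv2.imwrite("pics/s2.png",cv2.resize(s["image"][230:300,270:340],None,fx=8,fy=8,interpolation=cv2.INTER_CUBIC)[:,:,::-1])
print(w["eye"],w["orientation"],proj(w,env.get_obs()["ee_pos"]))
```

```text
[[ 524.48226007 -261.05500416  167.68907867]
 [ 522.2603555  -262.3899627   180.75317852]
 [ 520.00319061 -278.71358345  211.65808966]
 [ 535.03449879 -256.35460312  170.11319958]
 [ 524.67777529 -233.27118135  130.92171856]
 [ 522.96080108 -271.10870075  131.38640391]]
[ 598.19843658 -263.97603735  297.31122099] [[-2.05799031e-01  9.34893101e-01  2.89174079e-01]
 [-9.78594258e-01 -1.96551357e-01 -6.09987006e-02]
 [-1.89706760e-04 -2.95537567e-01  9.55331100e-01]] [[320.87208676 275.94675436]]
```

View pics/w1.png

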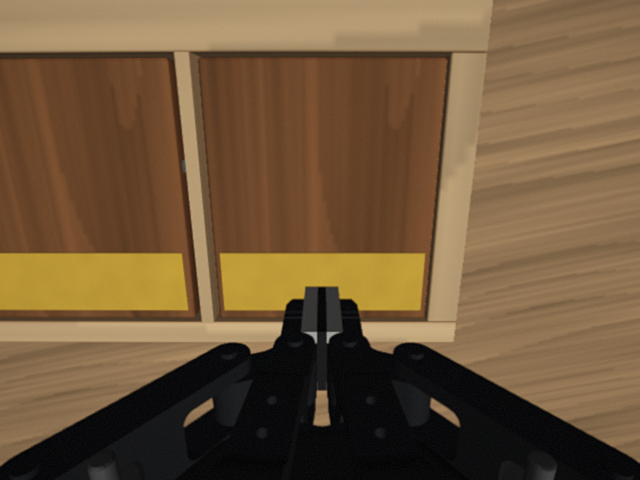

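View pics/s2.png

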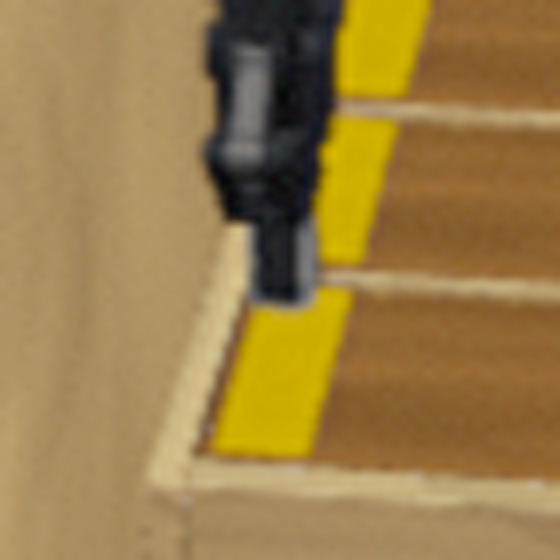

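The tip looks about 20 to 30 mm above the strip, although the reported TCP says otherwise. I'll check the tip's position.

Run:
```python
from cell import env
from h import *
w=env.snapshot("wrist")
print(w["mtx"],back(w,[(314,292),(330,292),(314,310),(330,310),(314,325),(270,280),(370,280),(320,200)]).round(1))
o=env.get_obs();print(o["ee_pos"],o["joints"])
for dz in (0,10,20,30):print(dz,proj(w,o["ee_pos"]+[0,0,dz]))
s=env.snapshot("side")
for dz in (0,10,20,30):print(dz,proj(s,o["ee_pos"]+[0,0,dz]))
```

```text
[[380.6798544    0.         321.34751684]
 [  0.         380.6798544  234.66056177]
 [  0.           0.           1.        ]] [[ 536.  -248.   164.3]
 [ 534.4 -253.9  163.6]
 [ 535.7 -248.2  178.2]
 [ 534.6 -253.7  178.2]
 [ 535.7 -248.4  188.3]
 [ 529.8 -224.2  128.4]
 [ 519.8 -271.5  128.3]
 [ 563.1 -255.9  127.8]]
[ 524.42333656 -248.18652472  122.78668699] [-5.05623641e-01  2.41919743e-01  1.34510229e+00 -8.17536364e-05
  1.55436659e+00  1.27243187e+00]
0 [[320.86407551 275.93509351]]
10 [[320.83471921 284.39445064]]
20 [[320.80207336 293.80296537]]
30 [[320.76555376 304.32943165]]
0 [[305.25291887 277.72215971]]
10 [[305.14226821 274.5576481 ]]
20 [[305.03081604 271.36663915]]
30 [[304.91855579 268.14885858]]
```

Both cameras put the real tip about 28 to 30 mm above the reported TCP. I'll keep descending until I feel contact.

>>> jog_arm(motion="0 0 0.02 0 0 0;0 0 0.02 0 0 0;0 0 0.02 0 0 0;0 0 0 0 0 0")

```text
t: 4.4
ee_pos: [523.6, -247.8, 105.8]
orientation: [[0.979, -0.206, -0.002], [-0.206, -0.979, 0.001], [-0.003, -0.001, -1.0]]
contact_force: [-0.7, -0.1, -0.1]
opening: -0.1
```

>>> jog_arm(motion="0 0 0.008 0 0 0;0 0 0 0 0 0")

```text
t: 4.57
ee_pos: [524.3, -248.1, 105.3]
orientation: [[0.979, -0.206, -0.0], [-0.206, -0.979, 0.0], [-0.001, -0.0, -1.0]]
contact_force: [0.5, -0.0, 0.3]
opening: -0.1
```

>>> jog_arm(motion="0 0 0.008 0 0 0;0 0 0 0 0 0")

```text
t: 4.73
ee_pos: [524.3, -248.1, 103.5]
orientation: [[0.979, -0.206, -0.0], [-0.206, -0.979, -0.0], [-0.0, 0.0, -1.0]]
contact_force: [0.6, 0.3, 0.4]
opening: 0.2
```

>>> jog_arm(motion="0 0 0.008 0 0 0;0 0 0 0 0 0")

```text
t: 4.9
ee_pos: [524.3, -248.1, 101.4]
orientation: [[0.979, -0.206, -0.0], [-0.206, -0.979, 0.0], [-0.0, -0.0, -1.0]]
contact_force: [-0.9, 0.6, 0.2]
opening: -0.5
```

>>> jog_arm(motion="0 0 0.008 0 0 0;0 0 0 0 0 0")

```text
t: 5.07
ee_pos: [524.3, -248.1, 99.3]
orientation: [[0.979, -0.206, -0.0], [-0.206, -0.979, 0.0], [-0.0, -0.0, -1.0]]
contact_force: [0.2, 0.3, 0.7]
opening: -0.1
```

>>> jog_arm(motion="0 0 0.008 0 0 0;0 0 0 0 0 0")

```text
t: 5.23
ee_pos: [524.2, -248.1, 97.3]
orientation: [[0.979, -0.206, -0.0], [-0.206, -0.979, 0.0], [-0.0, -0.0, -1.0]]
contact_force: [-0.7, -0.3, -0.2]
opening: -0.2
```

Run:
```python
from cell import env
from h import *
s=env.snapshot("side")
w=env.snapshot("wrist");cv2.imwrite("pics/w3.png",w["image"][:,:,::-1])
cv2.imwrite("pics/s3.png",cv2.resize(s["image"][230:300,270:340],None,fx=8,fy=8,interpolation=cv2.INTER_CUBIC)[:,:,::-1])
o=env.get_obs();print(o["ee_pos"],o["contact_force"])
```

```text
[ 524.32755621 -248.12426412   97.58683626] [0.43682762 0.31020926 0.33517517]
```

View pics/w3.png

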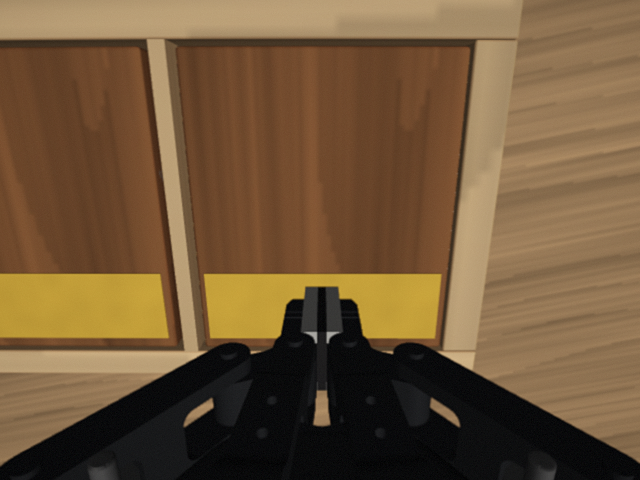

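View pics/s3.png

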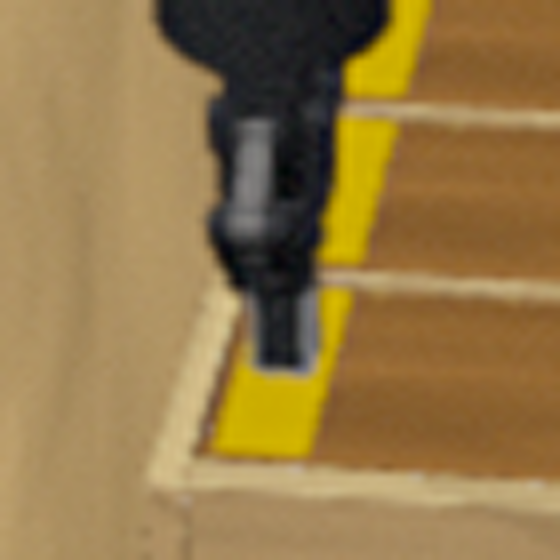

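>>> jog_arm(motion="0 0 0.008 0 0 0;0 0 0 0 0 0")

```text
t: 5.5
ee_pos: [524.5, -248.2, 95.6]
orientation: [[0.979, -0.206, 0.0], [-0.206, -0.979, -0.0], [0.0, 0.0, -1.0]]
contact_force: [0.3, -0.8, -0.0]
opening: 0.3
```

>>> jog_arm(motion="0 0 0.008 0 0 0;0 0 0 0 0 0")

```text
t: 5.67
ee_pos: [524.6, -248.3, 95.5]
orientation: [[0.979, -0.206, 0.001], [-0.206, -0.979, -0.001], [0.001, 0.001, -1.0]]
contact_force: [-3.9, 2.3, 9.1]
opening: 0.0
```

>>> jog_arm(motion="0 0 0.006 0 0 0;0 0 0 0 0 0")

```text
t: 5.83
ee_pos: [524.6, -248.3, 95.4]
orientation: [[0.979, -0.206, 0.002], [-0.206, -0.979, -0.001], [0.002, 0.001, -1.0]]
contact_force: [-8.6, 5.0, 16.8]
opening: -0.2
```

Flap 4 is blocked: 17 N with no give, and contact at reported z≈95.5. On to flap 3.

>>> jog_arm(motion="0 0 -0.04 0 0 0;0 0 -0.04 0 0 0;0 -0.092 0 0 0 0;0 -0.092 0 0 0 0;0 -0.092 0 0 0 0;0 -0.092 0 0 0 0;0 -0.092 0 0 0 0;0 0 0 0 0 0;0 0 0.025 0 0 0;0 0 0.025 0 0 0;0 0 0 0 0 0;0 0 0 0 0 0")

```text
t: 6.83
ee_pos: [547.4, -136.4, 98.8]
orientation: [[0.978, -0.207, -0.002], [-0.207, -0.978, 0.0], [-0.002, 0.0, -1.0]]
contact_force: [-0.3, -0.2, 0.3]
opening: -0.1
```

>>> jog_arm(motion="0 0 0.008 0 0 0;0 0 0 0 0 0")

```text
t: 7.0
ee_pos: [547.9, -136.2, 97.4]
orientation: [[0.978, -0.207, -0.0], [-0.207, -0.978, 0.0], [-0.0, 0.0, -1.0]]
contact_force: [0.3, 0.5, -0.3]
opening: 0.1
```

>>> jog_arm(motion="0 0 0.008 0 0 0;0 0 0 0 0 0")

```text
t: 7.17
ee_pos: [548.1, -135.9, 95.7]
orientation: [[0.979, -0.206, 0.0], [-0.206, -0.979, -0.0], [0.0, 0.0, -1.0]]
contact_force: [-0.1, -0.7, 0.9]
opening: 0.0
```

>>> jog_arm(motion="0 0 0.008 0 0 0;0 0 0 0 0 0")

```text
t: 7.33
ee_pos: [548.2, -135.9, 95.5]
orientation: [[0.979, -0.206, 0.001], [-0.206, -0.979, -0.001], [0.001, 0.001, -1.0]]
contact_force: [-3.9, 0.6, 8.7]
opening: -0.2
```

>>> jog_arm(motion="0 0 0.006 0 0 0;0 0 0 0 0 0")

```text
t: 7.5
ee_pos: [548.3, -135.9, 95.4]
orientation: [[0.979, -0.206, 0.002], [-0.206, -0.979, -0.001], [0.002, 0.001, -1.0]]
contact_force: [-9.4, 2.3, 16.2]
opening: -0.1
```

>>> jog_arm(motion="0 0 -0.04 0 0 0;0 0 -0.04 0 0 0;0 -0.092 0 0 0 0;0 -0.092 0 0 0 0;0 -0.092 0 0 0 0;0 -0.092 0 0 0 0;0 -0.092 0 0 0 0;0 0 0 0 0 0;0 0 0.025 0 0 0;0 0 0.025 0 0 0;0 0 0 0 0 0;0 0 0 0 0 0")

```text
t: 8.5
ee_pos: [571.1, -23.9, 98.8]
orientation: [[0.978, -0.207, -0.002], [-0.207, -0.978, -0.0], [-0.002, 0.0, -1.0]]
contact_force: [0.0, 0.1, -1.1]
opening: -0.0
```

>>> jog_arm(motion="0 0 0.008 0 0 0;0 0 0.008 0 0 0;0 0 0 0 0 0")

```text
t: 8.75
ee_pos: [571.8, -23.5, 95.7]
orientation: [[0.978, -0.206, 0.0], [-0.206, -0.978, -0.0], [0.0, 0.0, -1.0]]
contact_force: [-0.2, 0.2, 0.0]
opening: -0.1
```

>>> jog_arm(motion="0 0 0.008 0 0 0;0 0 0 0 0 0")

```text
t: 8.92
ee_pos: [571.9, -23.5, 95.5]
orientation: [[0.979, -0.206, 0.001], [-0.206, -0.979, -0.001], [0.001, 0.0, -1.0]]
contact_force: [-4.7, -1.2, 9.9]
opening: -0.2
```

>>> jog_arm(motion="0 0 0.006 0 0 0;0 0 0 0 0 0")

```text
t: 9.08
ee_pos: [572.0, -23.5, 95.4]
orientation: [[0.979, -0.206, 0.002], [-0.206, -0.979, -0.001], [0.002, 0.0, -1.0]]
contact_force: [-9.8, -0.1, 16.3]
opening: 0.1
```

Flaps 3 and 2 are blocked too. Next is flap 1.

>>> jog_arm(motion="0 0 -0.04 0 0 0;0 0 -0.04 0 0 0;0 -0.092 0 0 0 0;0 -0.092 0 0 0 0;0 -0.092 0 0 0 0;0 -0.092 0 0 0 0;0 -0.092 0 0 0 0;0 0 0 0 0 0;0 0 0.025 0 0 0;0 0 0.025 0 0 0;0 0 0 0 0 0;0 0 0 0 0 0")

```text
t: 10.08
ee_pos: [594.9, 88.4, 98.8]
orientation: [[0.978, -0.207, -0.002], [-0.207, -0.978, -0.0], [-0.002, 0.001, -1.0]]
contact_force: [-0.8, -0.8, -0.0]
opening: -0.2
```

>>> jog_arm(motion="0 0 0.008 0 0 0;0 0 0.008 0 0 0;0 0 0 0 0 0")

```text
t: 10.33
ee_pos: [595.5, 89.0, 95.6]
orientation: [[0.978, -0.206, 0.0], [-0.206, -0.978, -0.0], [0.0, 0.0, -1.0]]
contact_force: [0.6, -0.1, -0.1]
opening: 0.2
```

>>> jog_arm(motion="0 0 0.008 0 0 0;0 0 0 0 0 0")

```text
t: 10.5
ee_pos: [595.5, 89.2, 93.7]
orientation: [[0.979, -0.206, 0.0], [-0.206, -0.979, -0.0], [0.0, 0.0, -1.0]]
contact_force: [-0.2, -0.2, 1.2]
opening: 0.1
```

>>> jog_arm(motion="0 0 0.006 0 0 0;0 0 0 0 0 0")

```text
t: 10.67
ee_pos: [595.4, 89.3, 92.1]
orientation: [[0.979, -0.206, 0.0], [-0.206, -0.979, -0.0], [0.0, 0.0, -1.0]]
contact_force: [0.2, -0.6, 1.6]
opening: 0.1
```

Flap 1 gives: there's motion at about 1.5 N. Pushing on down.

>>> jog_arm(motion="0 0 0.02 0 0 0;0 0 0.02 0 0 0;0 0 0.02 0 0 0;0 0 0.02 0 0 0;0 0 0.02 0 0 0;0 0 0 0 0 0")

```text
t: 11.17
ee_pos: [594.5, 89.5, 65.3]
orientation: [[0.979, -0.206, -0.003], [-0.206, -0.979, -0.0], [-0.003, 0.001, -1.0]]
contact_force: [0.0, -0.3, -0.2]
opening: -0.2
```

>>> jog_arm(motion="0.016 0 0.014 0 0.042 0;0.016 0 0.014 0 0.042 0;0.016 0 0.014 0 0.042 0;0.016 0 0.014 0 0.042 0;0 0 0 0 0 0")

```text
t: 11.58
ee_pos: [610.2, 86.2, 52.8]
orientation: [[0.945, -0.205, 0.253], [-0.198, -0.979, -0.054], [0.259, 0.001, -0.966]]
contact_force: [-1.4, 0.1, -1.1]
opening: 0.2
```

Run:
```python
from cell import env
from h import *
s=env.snapshot("side")
w=env.snapshot("wrist");cv2.imwrite("pics/w4.png",w["image"][:,:,::-1])
cv2.imwrite("pics/s4.png",cv2.resize(s["image"][170:270,270:390],None,fx=6,fy=6,interpolation=cv2.INTER_CUBIC)[:,:,::-1])
o=env.get_obs();print(o["ee_pos"],o["contact_force"])
```

```text
[611.5501475   86.09460501  54.48431552] [0.77572276 0.29680225 0.24262998]
```

View pics/w4.png

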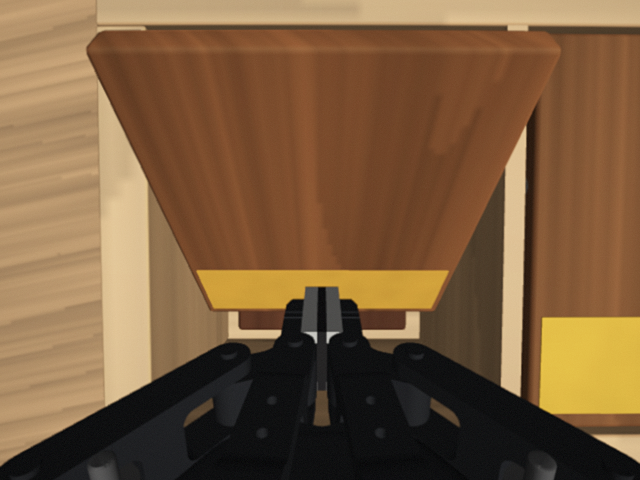

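View pics/s4.png

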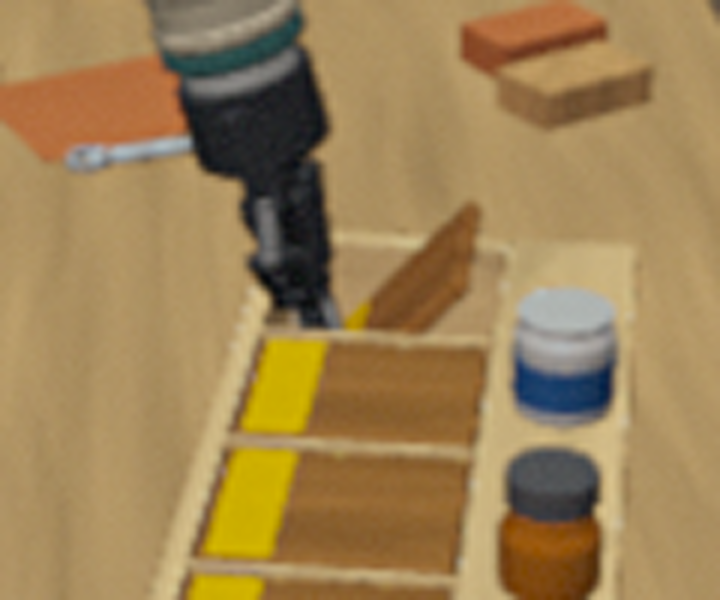

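Flap 1 is at about 0.8 rad. Now I'll sweep the tip away from the robot to open it further.

>>> jog_arm(motion="0.0125 0 0.009 0 0 0;0.0125 0 0.009 0 0 0;0.0125 0 0.009 0 0 0;0.0125 0 0.009 0 0 0;0 0 0 0 0 0")

```text
t: 12.1
ee_pos: [626.9, 82.7, 48.7]
orientation: [[0.945, -0.206, 0.255], [-0.199, -0.979, -0.054], [0.26, 0.0, -0.966]]
contact_force: [-0.2, 0.1, -0.1]
opening: -0.2
```

Run:
```python
from cell import env
from h import *
s=env.snapshot("side")
w=env.snapshot("wrist");cv2.imwrite("pics/w5.png",w["image"][:,:,::-1])
cv2.imwrite("pics/s5.png",cv2.resize(s["image"][170:270,270:390],None,fx=6,fy=6,interpolation=cv2.INTER_CUBIC)[:,:,::-1])
o=env.get_obs();print(o["ee_pos"],o["contact_force"])
```

```text
[627.13029167  82.66631761  49.63731221] [-0.26409488  0.5781583   1.04139988]
```

View pics/w5.png

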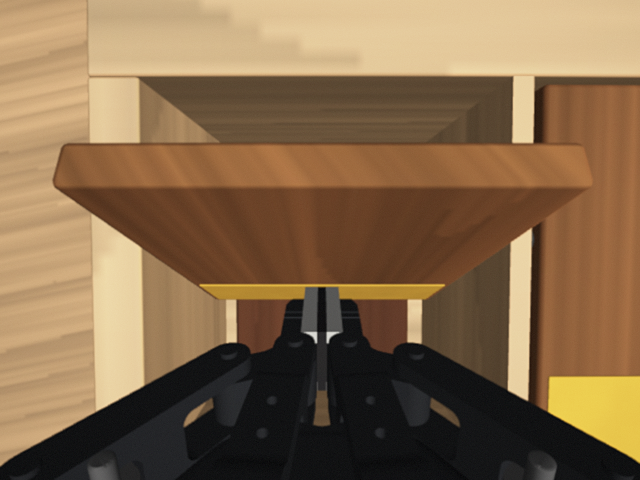

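View pics/s5.png

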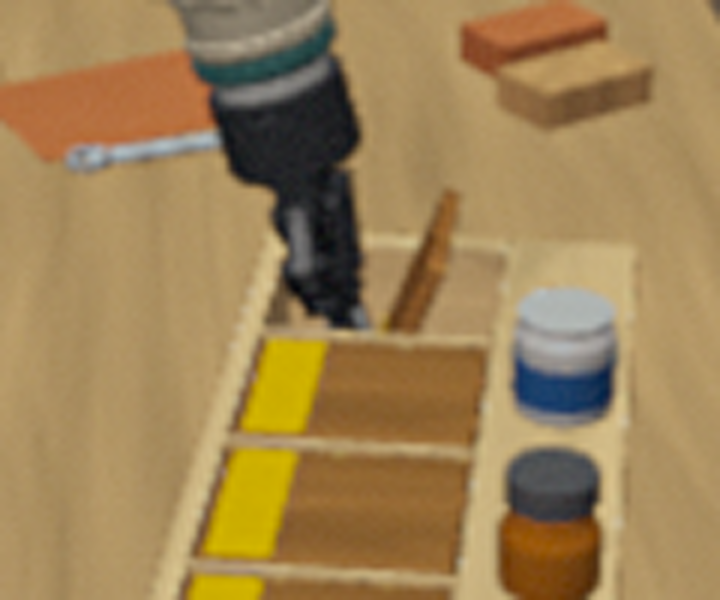

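```bash
cat > ang.py <<'E'
from cell import env
from h import *
w=env.snapshot("wrist")
uv=[(u,v) for u in range(240,420,15) for v in range(196,262,6)]
P=back(w,uv);c=P.mean(0);U,S,V=np.linalg.svd(P-c);n=V[2]*np.sign(V[2][2]);print(n,S/np.sqrt(len(P)),"angle",np.arccos(n[2]))
E
python3 ang.py
```

```text
[-0.90851614  0.19079942  0.37174455] [13.07874186 12.71248322  0.10713168] angle 1.1899087837611695
```

The plane fit gives 1.19 rad. Now I'll back off.

>>> jog_arm(motion="-0.02 0 0 0 0 0;-0.01 0 -0.02 0 0 0;0 0 -0.06 0 0 0;0 0 -0.08 0 0 0;0 0 -0.1 0 0 0;0 0 -0.1 0 0 0;0 0 -0.1 0 0 0;0 0 -0.1 0 0 0;0 0 -0.1 0 0 0;0 0 0 0 0 0;0 0 0 0 0 0")

```text
t: 13.17
ee_pos: [577.5, 93.6, 209.3]
orientation: [[0.944, -0.205, 0.26], [-0.198, -0.979, -0.053], [0.265, -0.001, -0.964]]
contact_force: [-0.8, 0.2, -2.2]
opening: -0.1
```

Run:
```python
from cell import env
from h import *
for n in("side","top","wrist"):
    s=env.snapshot(n);cv2.imwrite(f"pics/{n}9.png",s["image"][:,:,::-1])
    if n!="wrist":
        a=cv2.cvtColor(cv2.imread(f"pics/{n}0.png"),cv2.COLOR_BGR2RGB)
        d=cv2.absdiff(a,s["image"]).max(2)
        # bystander patches
        R={"top":dict(tin=(330,190,360,220),jar=(393,205,420,232),glue=(500,255,545,285),wrench=(100,245,128,308)),
           "side":dict(tin=(353,216,376,242),jar=(352,244,373,272),glue=(312,345,348,410))}[n]
        for k,(x0,y0,x1,y1) in R.items(): print(n,k,(d[y0:y1,x0:x1]>40).mean().round(3))
print(env.get_obs()["t"],env.get_obs()["contact_force"])
```

```text
side tin 0.0
side jar 0.0
side glue 0.0
top tin 0.0
top jar 0.0
top glue 0.0
top wrench 0.0
13.3167 [ 0.90365323  0.30382956 -0.12812719]
```

View pics/side9.png

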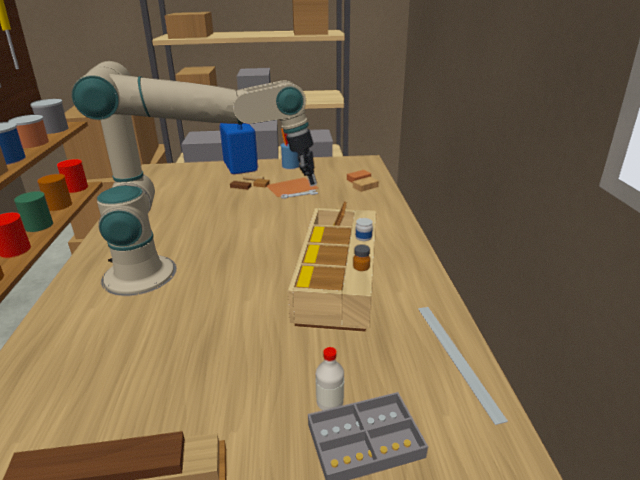

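View pics/wrist9.png

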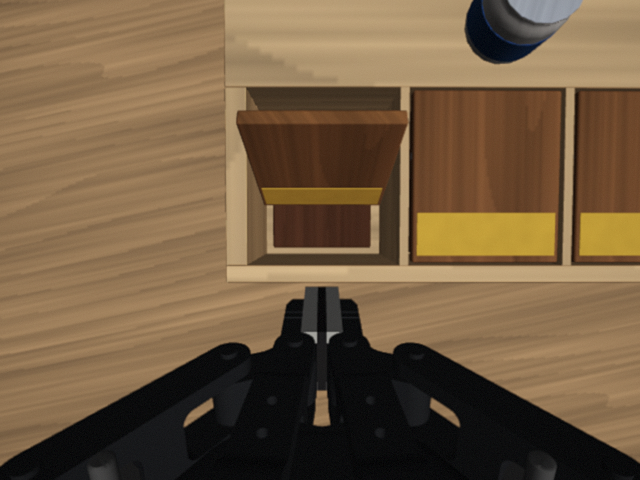

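The wrist view shows flap 1 standing open at about (320,155), with the offcut below it at (320,225). Flaps 2 and 3 are flush, and the fingers are clear. I'll measure the angle once more and hand in.

Run:
```python
from cell import env
from h import *
w=env.snapshot("wrist")
P=back(w,[(u,v) for u in range(275,375,8) for v in range(133,182,4)]);c=P.mean(0);V=np.linalg.svd(P-c)[2];print(np.arccos(abs(V[2][2])))
s=env.snapshot("side");print([(a[0].round(1)) for a in strips(s)])
print(env.get_obs()["qvel"].round(4)); env.sign_off()
```

```text
1.1895068697309217
[array([ 2.3, 18.9]), array([317. , 234.1]), array([311.4, 253.5]), array([304.9, 276.4])]
[ 0.      0.0001 -0.0057 -0.0011 -0.0003 -0.0011]
the job is handed in; nothing more can be done
```

Flap 1, at the box's +y end, covers the empty compartment. I pushed its yellow end down into the box and left it standing open at about 1.19 rad, then handed the job in; no verdict is reported.

- **Finding it:** I pressed the yellow ends with the shut fingertips in the order 4, 3, 2, 1. Flaps 4, 3 and 2 did not move under about 16 N, while flap 1 gave at 1 to 2 N.
- **Opening it:** I pushed straight down, then tilted the tool 15° and swept away from the robot, still on the yellow end. I then backed the arm off.
- **Last checks:**
  - Two depth-image fits of flap 1, before and after the arm backed off, both gave 1.19 rad.
  - In the side view the strips of flaps 2 to 4 sit at the shut height.
  - The tin, jar and glue look the same before and after in both the side and top views, and the wrench in the top view.
  - The arm was clear of everything, at about 13 s of the 48 s allowed.
- **Disagreement:** the fingertips were really about 33 mm above the reported TCP, as the camera images suggested (about 30 mm) and the contact height confirmed. I allowed for this in the moves and did not find the cause.

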